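# Prop the die bin open and fetch the teal die

### The arm

A 6-joint arm with a two-finger parallel gripper is mounted at the origin on the work surface. World frame = base frame: x ahead of the robot, y to its left, z up, the work surface at z = 0. Lengths are in m, angles in rad, forces in N, time in s.
With the tool pointing down it reaches from about 0.3 to 0.875 m from the base axis. Payload 4.2 kg.
Tool frame: the origin (TCP) lies on the centre line of the jaws, within the pads' length; the fingertips stand 11 mm ahead of it and the grasp point (between the pads) lies 8 mm behind it; z points along the fingers, y is the line along which they close (so a half turn about z gives the same grasp; the last joint's range is limited). The gripper opens to 85 mm and grips with 20 to 120 N. Pads are 22 mm wide; open, the fingers measure 114 mm over their backs; the gripper's body (76 mm by 85 mm) begins 54 mm behind the grasp point. The pads swing forward as they close: fully open they stand 13 mm farther back than shut.
Start: joints at [1.088, 0.32, 1.565, -0, 1.257, -0.02], TCP at [0.257, 0.515, 0.242] pointing down, gripper open.
Joint ranges: [-3.11, 3.11], [-0.84, 2.01], [0.21, 2.61], [-1.34, 4.49], [0.05, 2.63], [-2.56, 2.56]. Speed limits (rad/s): [2.57, 2.57, 3.14, 3.14, 3.14, 3.14].

### API

Orientations are given as a unit quaternion [w, x, y, z].
In Python, from cell import arm gives the robot as it stands.
- The arm moves only by the tool send_rows, never from a script. Its argument "commands" is one flat list of numbers, 7 for each row, row after row: the finger opening in m, from 0 to 0.0854, then the shift along the world's x, y, z in m, then the turn, a rotation vector about the world's x, y, z in rad. A call has 1 to 5 rows; each row shifts and turns the commanded pose from where the row before left it; what a row does not reach is not made up. A row lasts 1/8 s, in which the tool goes at most 62.5 mm and 10.7 degrees, less where a joint would pass 70% of its speed; a pose out of reach is approached as far as the arm can. A call with a gripper value outside its range is refused whole. The fingers move at their own pace and stop on an object; the grip force is fixed at half the most. Time passes only in rows, so rows that do not move let the fingers close. It gives the time, the measured TCP pose, the force, the opening and the grip force at its end, in the units of the state.
- arm.get_obs(): the state, without advancing time (a new reading comes with each control period).
- arm.capture(name): name is "side" or "top" or "wrist"; returns a dict with "color" (420x560x3 uint8, red, green, blue), "range_z" (420x560 float32, m along the optical axis (not along the pixel's ray), 0 where there is no reading), "fx", "fy", "cx", "cy" (pixels), "T" (4x4, takes a point from camera to world coordinates); the wrist camera has in their place "tool_from_camera" (4x4, takes a point from camera to tool coordinates, whose origin is the TCP and whose axes are the flange's). Camera axes: x right, y down, z forward; pixel columns grow to the right and rows downward; lengths in m; the calibration is good to about 2 mm. The wrist camera is an equidistant fisheye: a pixel r from the principal point sees the ray r / f radians off the axis. A picture is of the moment at which its call begins: read the wrist's pose just before it.
- arm.finish_job(): hands the job in; it is judged then, once.
The state is a dict: "t": time; "joint_pos": joint angles; "qvel": joint speeds; "joint_torque": joint torques, N m; "ee_pos": TCP position; "ee_rot": TCP orientation; "force": force on the tool from outside, world axes, zero at the start; "ft_torque": the same for the moment, N m; "finger_gap": opening from 0.0 (shut) to 1.0 (fully open); "grip_force": force on a finger pad.
Only numpy, scipy, OpenCV 4.12 (cv2) and the standard library are available. Lean on these libraries where they do the work, as an engineer would, in place of code of your own. Each camera call takes 0.05 s, during which the arm holds its last target. There are 200 camera calls.

### The job

Wedge the spring-shut flap of the white die bin open: push the plywood wedge in under the orange roller on the flap's crank until the roller sits on the wedge's flat top and the flap stands open with nothing else holding it. Then take the teal die out of the bin and set it down, without dropping it, upright and centred on the round metal plate of the badge press. Leave the wedge in place with the flap open, leave the red die in the bin, and do not disturb the other things on the table.

Things in the scene. Friction and masses are not known exactly. Their poses are not given: they have to be found in the camera images.
- bin: White open-topped bin fixed to the table, outside 150 (x) by 200 (y) by 90 mm high, walls and floor 5 mm. Origin at the centre of its underside; z up. A clear flap covers it. The wedge's lane runs along the bin's +y, on its -x side, centred at bin x = -155 mm. Inside there is room for a gripper that closes along bin x.
- flap (a joint): Clear flap 150 by 200 by 4 mm with teal edges, 0.2 kg, hinged along bin x at bin y = -100, z = 95 mm. 0 = shut (level); grows as its free (+y) edge swings up; 1.57 = upright; stop at 1.8 rad. Spring and weight shut it with about 0.3 N m throughout. The flap turns a 70 mm crank arm outside the bin (at bin x = -112 mm), which carries the roller.
- roller: Free-turning orange roller, 22 mm in diameter, 40 mm wide along bin x, at the crank's end. Origin at its centre: bin x = -155, y = -88, z = 26 mm with the flap shut (arm hanging down); x = -155, y = -32, z = 113 mm when it rests on the wedge's flat top, flap then at 1.65 rad. Its orientation spins.
- wedge: Loose plywood ramp, 0.45 kg, 195 long (its x), 50 wide, 101.5 mm high; origin at the centre of its underside. Thin toe (4 mm) at x = +97.5; a 45 degree ramp climbs to the flat top, from x = 0 back to the handle. Starts to the -y side of the bin. Slide it along the lane, toe first, its x along bin +y (about 10 N). The roller's centre should rest at wedge x = -5 to -55, best -28 mm.
- wedge_handle (a point): Middle of the wedge's handle, 135 mm above its underside; axes as the wedge. The handle is a teal 26 mm square post centred at wedge x = -82.5, from z = 101.5 (the flat top) up to 165 mm.
- die_teal_center (a point): Centre of the teal die: a 66 mm disc 20 mm thick, with a 38 mm round hub on top up to 64 mm, 0.2 kg. The point is half-way up (32 mm above its underside), z up along the hub. Lies in the bin, beside the red one; which is nearer the hinge varies.
- die_red_center (a point): Centre of the red die, same shape and size as the teal one; stays in the bin.
- press_plate (a point): Centre of the top face of the press's round aluminium plate, 90 mm in diameter, 55 mm above the table, with a teal collar. x points from the plate towards the press's columns; its head begins 120 mm from the plate's centre and is 265 mm high.
- press: White badge press fixed to the table, base 300 by 140 by 30 mm, columns and head up to 360 mm. The origin lies 100 mm from the plate's centre along its x.
- mug: Bystander: blue mug, 80 mm wide, 95 mm high; origin under its centre.
- carton: Bystander: cardboard carton 90 by 130 by 60 mm; origin under its centre.
- jar: Bystander: glass jar, 64 mm wide, 100 mm high; origin under its centre.
- tape: Bystander: yellow roll of tape lying flat, 90 mm wide, 24 mm high.
- spare_ring: Bystander: teal plastic ring lying flat, 90 mm wide, 16 mm high.
- scissors: Bystander: scissors lying flat, blue handles, about 150 mm long, 10 mm high.
There are look-alikes about, which are no part of the job. Several things have the shape of the wedge; the one meant has the colours described above.

How it is judged:
On the way, in this order (a step that is already met when the one before it is completed fails the run):
1. the flap stands propped on the wedge (open beyond 1.4 rad, roller resting on the wedge), with the robot off the wedge and the roller (value of joint flap above 1.4 rad and contact force between roller and wedge above 0.5 N and contact force between each of the arm, the fingers and wedge below 0.05 N and contact force between each of the arm, the fingers and roller below 0.05 N), for 0.2 s.
2. the teal die is lifted clear of the bin (its centre above 130 mm) while the flap is still propped (height (world z) of die_teal_center above 0.13 m and value of joint flap above 1.4 rad and contact force between roller and wedge above 0.3 N), for 0.05 s.
At the end, for the whole second after the job is handed in: The teal die stands upright (within 0.1 rad) on the press plate, its centre within 15 mm of the plate's centre; the flap is still open (beyond 1.4 rad) with its roller resting on the wedge, which is at rest; the red die is in the bin (horizontal distance between die_teal_center and press_plate below 0.015 m and z of die_teal_center in the frame of press_plate between 0.027 and 0.037 m and angle between die_teal_center's own z axis and vertical below 0.1 rad and value of joint flap above 1.4 rad and contact force between roller and wedge above 0.3 N and linear speed of wedge below 0.02 m/s and x of die_red_center in the frame of bin between -0.07 and 0.07 m and y of die_red_center in the frame of bin between -0.095 and 0.095 m and z of die_red_center in the frame of bin below 0.06 m); the robot touches nothing.
It fails at once if the teal die is dropped (falls freely faster than 0.5 m/s) (contact force between the fingers and die_teal below 0.05 N and linear speed of die_teal above 0.5 m/s).
It fails at once if a bystander (mug, carton, jar, tape, ring, scissors) is moved more than 30 mm (distance of any of mug, carton, jar, tape, spare_ring, scissors from where it was at the start of the episode above 0.03 m).
It also fails if it takes over 72 s, if anything falls off the work surface, if the arm or the gripper's body presses on something with over 40 N, if the wrist force passes 120 N, or if a joint passes its speed limit or range.

## Working session

There is one attempt and no reset: what is moved stays moved. The work goes in short steps, Python scripts to look and compute and a tool call to move; the robot and the scene stay as the last step left them, time stands still between calls to the robot, and variables do not carry over. Pictures are saved under pics/ and viewed, at most 12 in all, crops included, and the job is handed in when it is done.

Besides the shell and the picture viewer there is one more tool, called after "Request:" as name(argument=value, ...) on one line, values as JSON. send_rows: Moves the arm, as the interface text tells. Its arguments: {"type":"object","properties":{"commands":{"type":"array"}},"required":["commands"]}

```bash
mkdir -p pics; ls; cat > h.py <<'E'
import numpy as np,cv2
from cell import arm
def cap(n):
    c=arm.capture(n); return c
def pts(c):
    z=c["range_z"]; v,u=np.mgrid[0:z.shape[0],0:z.shape[1]]
    P=np.stack([(u-c["cx"])/c["fx"]*z,(v-c["cy"])/c["fy"]*z,z],-1)
    return P@c["T"][:3,:3].T+c["T"][:3,3]
def st():
    o=arm.get_obs(); print({k:np.round(o[k],3).tolist() for k in ["t","ee_pos","ee_rot","force","finger_gap","grip_force","joint_pos"]}); return o
E
python3 - <<'E'
from h import *
st()
for n in["top","side"]:
    c=cap(n); np.save(n+".npy",c,allow_pickle=True); cv2.imwrite(f"pics/{n}0.png",c["color"][...,::-1]); print(n,np.round(c["T"],3).tolist(),c["fx"],c["cx"],c["cy"])
E
```

```text
pics
{'t': 0.0, 'ee_pos': [0.256, 0.514, 0.241], 'ee_rot': [-0.0, 0.229, 0.973, -0.001], 'force': [0.241, -0.109, -0.904], 'finger_gap': 1.001, 'grip_force': 0.0, 'joint_pos': [1.088, 0.32, 1.566, 0.0, 1.257, -0.02]}
top [[-0.025, -0.996, 0.09, 0.46], [-1.0, 0.026, 0.003, -0.086], [-0.006, -0.09, -0.996, 1.266], [0.0, 0.0, 0.0, 1.0]] 402.10590716432205 280.5770897934942 207.38975000269636
side [[0.934, -0.19, 0.302, -0.022], [-0.357, -0.51, 0.783, -1.616], [0.005, -0.839, -0.544, 1.159], [0.0, 0.0, 0.0, 1.0]] 520.7391942621996 277.2177832841541 204.99775597050657
```

View pics/top0.png

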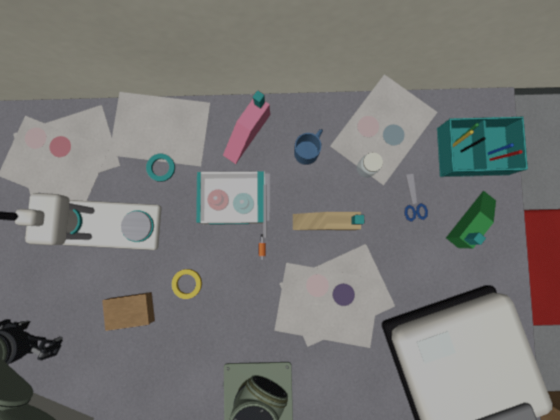

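View pics/side0.png

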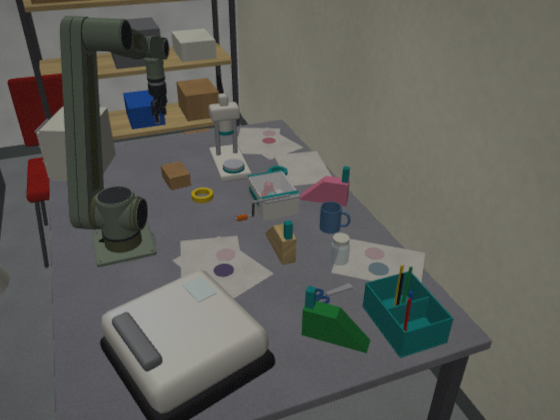

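The top view shows the bin at (232,197) with its hinge on the right, at u≈265. The roller is at (263,247) and the plywood wedge at (328,221), with its toe to the left and its teal handle at (358,219). The teal die is at (243,203), the hinge side, and the red one at (217,200). The press plate is at (137,226). The side view agrees.

```bash
python3 - <<'E'
from h import *
c=np.load("top.npy",allow_pickle=True).item(); P=pts(c); hsv=cv2.cvtColor(c["color"],cv2.COLOR_RGB2HSV)
def ray(u,v,z):
    d=c["T"][:3,:3]@np.array([(u-c["cx"])/c["fx"],(v-c["cy"])/c["fy"],1]); o=c["T"][:3,3]; return (o+d*(z-o[2])/d[2])[:2].round(4)
def roi(u0,u1,v0,v1,lo,hi):
    m=np.zeros(hsv.shape[:2],np.uint8); m[v0:v1,u0:u1]=cv2.inRange(hsv,lo,hi)[v0:v1,u0:u1]; return m
def rep(n,m,z):
    v,u=np.nonzero(m); r=cv2.minAreaRect(np.stack([ray(a,b,z) for a,b in zip(u,v)]).astype(np.float32))
    p=P[m>0]; print(n,len(u),"uv",u.min(),u.max(),v.min(),v.max(),"rect",np.round(r[0],4),np.round(r[1],4),round(r[2],1),"zpct",np.percentile(p[:,2],[5,50,95]).round(3),"cen",ray(u.mean(),v.mean(),z))
teal=((80,90,60),(98,255,255))
rep("handle",roi(345,375,205,232,*teal),.165)
rep("roller",roi(250,275,230,265,(3,120,100),(18,255,255)),.035)
rep("wood",roi(285,375,205,236,(10,50,80),(28,200,255)),.08)
rep("hingeteal",roi(254,275,165,228,*teal),.095)
rep("freeteal",roi(190,206,165,228,*teal),.095)
rep("tealdie",roi(228,256,185,220,(75,25,60),(100,255,255)),.02)
rep("reddie",roi(204,232,185,220,(0,25,60),(12,255,255)),.02)
rep("plate",roi(112,160,205,245,*teal),.05)
m=(P[...,2]>.075)&(P[...,2]<.12)&(np.mgrid[0:420,0:560][1]>190)&(np.mgrid[0:420,0:560][1]<275)&(np.mgrid[0:420,0:560][0]>160)&(np.mgrid[0:420,0:560][0]<228)
rep("binrim",m.astype(np.uint8),.092)
for v in(175,200,216):print(v,P[v,192:274:4,2].round(3).tolist())
# wedge depth points
w=(P[...,2]>.09)&(P[...,2]<.112)&(np.mgrid[0:420,0:560][1]>285)&(np.mgrid[0:420,0:560][1]<375)&(np.mgrid[0:420,0:560][0]>200)&(np.mgrid[0:420,0:560][0]<240)
rep("wedgetop",w.astype(np.uint8),.1015)
pm=(abs(P[...,2]-.055)<.006)&(np.mgrid[0:420,0:560][1]>105)&(np.mgrid[0:420,0:560][1]<165)&(np.mgrid[0:420,0:560][0]>200)&(np.mgrid[0:420,0:560][0]<250)
rep("plated",pm.astype(np.uint8),.055); print("pl mean",P[pm].mean(0),P[pm].min(0),P[pm].max(0))
cr=cv2.resize(c["color"][150:270,100:380],None,fx=2.85,fy=2.85,interpolation=cv2.INTER_CUBIC); cv2.imwrite("pics/crop0.png",cr[...,::-1])
E
```

```text
handle 102 uv 352 363 215 223 rect [ 0.5225 -0.2927] [0.0304 0.022 ] 88.5 zpct [0.126 0.164 0.168] cen [ 0.5219 -0.2934]
roller 78 uv 259 264 243 255 rect [ 0.4458 -0.021 ] [0.0153 0.0365] 88.7 zpct [0.03  0.035 0.039] cen [ 0.4458 -0.021 ]
wood 1089 uv 293 360 212 229 rect [ 0.5252 -0.2172] [0.1982 0.0503] 88.5 zpct [0.014 0.092 0.104] cen [ 0.5243 -0.211 ]
hingeteal 262 uv 258 263 172 221 rect [ 0.6001 -0.0246] [0.0148 0.1448] 88.8 zpct [0.094 0.098 0.102] cen [ 0.6023 -0.0235]
freeteal 160 uv 196 200 172 222 rect [0.6034 0.1587] [0.0093 0.1478] 88.4 zpct [0.093 0.097 0.101] cen [0.6039 0.1588]
tealdie 293 uv 233 252 193 212 rect [0.5913 0.0359] [0.0594 0.0596] 88.6 zpct [0.093 0.097 0.1  ] cen [0.5904 0.0351]
reddie 279 uv 207 227 189 209 rect [0.6028 0.1138] [0.0626 0.0616] 43.6 zpct [0.093 0.097 0.1  ] cen [0.6015 0.1134]
plate 50 uv 141 152 213 240 rect [0.5211 0.3216] [0.0286 0.0827] 81.8 zpct [0.039 0.042 0.048] cen [0.5207 0.3174]
binrim 3738 uv 196 269 171 227 rect [0.5954 0.0578] [0.2146 0.1656] 88.5 zpct [0.092 0.097 0.101] cen [0.6002 0.0567]
175 [-0.001, -0.005, 0.095, 0.097, 0.096, 0.096, 0.097, 0.097, 0.1, 0.098, 0.097, 0.094, 0.096, 0.097, 0.1, 0.095, 0.093, 0.094, 0.094, 0.096, -0.001]
200 [0.003, -0.0, 0.095, 0.096, 0.099, 0.093, 0.1, 0.096, 0.096, 0.095, 0.098, 0.097, 0.09, 0.096, 0.094, 0.098, 0.097, 0.099, 0.1, 0.09, -0.002]
216 [0.001, 0.099, 0.098, 0.095, 0.098, 0.098, 0.098, 0.098, 0.096, 0.099, 0.096, 0.095, 0.099, 0.094, 0.095, 0.096, 0.094, 0.097, 0.101, 0.089, 0.001]
wedgetop 561 uv 321 360 212 228 rect [ 0.5244 -0.2554] [0.1134 0.0465] 88.5 zpct [0.095 0.101 0.105] cen [ 0.5244 -0.251 ]
plated 693 uv 121 150 211 240 rect [0.5263 0.3568] [0.0869 0.0884] 44.5 zpct [0.051 0.055 0.059] cen [0.526  0.3571]
pl mean [0.52604056 0.3570248  0.0550938 ] [0.48241109 0.31236359 0.04915556] [0.57050526 0.40151737 0.06092973]
```

View pics/crop0.png

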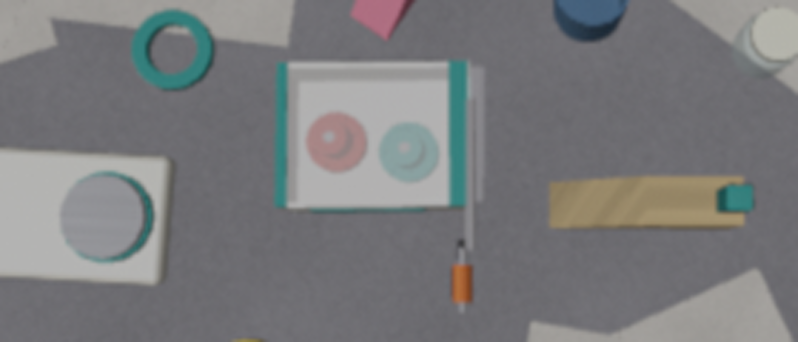

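The crop confirms it: bin, lane and wedge are nearly aligned with the world axes, with yaw around -1.5°. I'll refine the yaws, then move.

```bash
python3 - <<'E'
from h import *
c=np.load("top.npy",allow_pickle=True).item(); P=pts(c); hsv=cv2.cvtColor(c["color"],cv2.COLOR_RGB2HSV)
m=np.zeros(hsv.shape[:2],bool); m[205:236,285:352]=cv2.inRange(hsv,(10,50,80),(28,200,255))[205:236,285:352]>0
us=range(294,352); X=[];Y=[]
for u in us:
    v=np.nonzero(m[:,u])[0]; e=np.array([v.min()-.5,v.max()+.5]); z=np.median(P[v,u,2])
    d=lambda vv:c["T"][:3,:3]@np.array([(u-c["cx"])/c["fx"],(vv-c["cy"])/c["fy"],1]); o=c["T"][:3,3]
    q=np.mean([o+d(vv)*(z-o[2])/d(vv)[2] for vv in e],0); X.append(q[0]);Y.append(q[1])
print("wedge axis x=a*y+b",np.polyfit(Y,X,1), "y range",min(Y),max(Y))
# bin near-flap edge lines: depth mask z .08-.105, upper and lower boundary per column
lo=[];hi=[];y1=[]
zz=(P[...,2]>.085)&(P[...,2]<.11)
for u in range(203,255):
    v=np.nonzero(zz[160:228,u])[0]+160; o=c["T"][:3,3]
    def r(vv):
        d=c["T"][:3,:3]@np.array([(u-c["cx"])/c["fx"],(vv-c["cy"])/c["fy"],1]); return (o+d*(.097-o[2])/d[2])[:2]
    a,b=r(v.min()-.5),r(v.max()+.5); hi.append(a);lo.append(b)
hi=np.array(hi);lo=np.array(lo)
for n,l in(("hi",hi),("lo",lo)): print(n,np.polyfit(l[:,1]-.063,l[:,0],1))
E
```

```text
wedge axis x=a*y+b [0.03948021 0.53306679] y range -0.28562846651682966 -0.12317585540866034
hi [0.0262936  0.67591756]
lo [0.02557929 0.5255343 ]
```

Request:
send_rows(commands=[0.06,0.03,-0.06,0.04,0,0,-0.1,0.06,0.03,-0.06,0.03,0,0,-0.15,0.06,0.02,-0.06,0.02,0,0,-0.18,0.06,0.02,-0.06,0,0,0,-0.18,0.06,0.02,-0.06,0,0,0,-0.18])

```text
t: 0.72
ee_pos: [0.3648, 0.2385, 0.3187]
ee_rot: [0.0, 0.588, 0.809, 0.0]
force: [1.0, -0.1, 0.4]
finger_gap: 0.7
grip_force: 0.0
```

Request:
send_rows(commands=[0.06,0.02,-0.058,0,0,0,-0.07,0.06,0.02,-0.058,0,0,0,-0.07,0.06,0.02,-0.058,0,0,0,-0.07,0.06,0.02,-0.058,0,0,0,-0.07,0.06,0.02,-0.058,0,0,0,-0.07])

```text
t: 1.35
ee_pos: [0.4647, -0.0516, 0.3185]
ee_rot: [-0.0, 0.719, 0.695, 0.0]
force: [1.1, 0.1, -0.2]
finger_gap: 0.699
grip_force: 0.0
```

Request:
send_rows(commands=[0.06,0.016,-0.058,-0.01,0,0,0,0.06,0.015,-0.058,-0.02,0,0,0,0.06,0.015,-0.058,-0.03,0,0,0,0.06,0.01,-0.05,-0.03,0,0,0,0.06,0,-0.024,-0.01,0,0,0])

```text
t: 1.98
ee_pos: [0.5186, -0.2949, 0.218]
ee_rot: [-0.002, 0.719, 0.695, -0.001]
force: [-0.7, 0.7, 0.7]
finger_gap: 0.701
grip_force: 0.0
```

Request:
send_rows(commands=[0.06,0,0,0,0,0,0,0.06,0,0,0,0,0,0])

```text
t: 2.22
ee_pos: [0.5196, -0.2921, 0.222]
ee_rot: [0.0, 0.718, 0.696, 0.0]
force: [0.0, 0.3, 1.1]
finger_gap: 0.705
grip_force: 0.0
```

```bash
python3 - <<'E'
from h import *
o=st(); c=cap("wrist"); print({k:c[k] for k in("fx","cx","cy")},c["tool_from_camera"].round(3).tolist()); cv2.imwrite("pics/w1.png",c["color"][...,::-1])
E
```

```text
{'t': 2.225, 'ee_pos': [0.52, -0.292, 0.222], 'ee_rot': [0.0, 0.718, 0.696, 0.0], 'force': [0.002, 0.293, 1.141], 'finger_gap': 0.705, 'grip_force': 0.0, 'joint_pos': [-0.532, 0.365, 1.548, 0.001, 1.227, -0.501]}
{'fx': 325.19226210127806, 'cx': 290.5804185918343, 'cy': 206.14616433067502} [[0.0, -0.947, -0.321, 0.084], [1.0, 0.0, 0.001, -0.0], [-0.0, -0.321, 0.947, -0.132], [0.0, 0.0, 0.0, 1.0]]
```

View pics/w1.png

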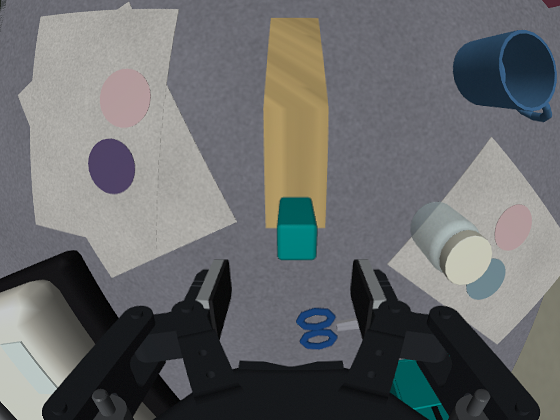

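The wrist view shows the handle at (296,243), centred between the jaws, and the wedge axis vertical in the picture, so the yaw is matched. The handle is about 6 mm behind the TCP. Next I descend and grip.

Request:
send_rows(commands=[0.06,0.002,-0.006,-0.03,0,0,0,0.06,0,0,-0.03,0,0,0,0.06,0,0,-0.03,0,0,0,0.06,0,0,0,0,0,0,0.0,0,0,0,0,0,0])

```text
t: 2.9
ee_pos: [0.5225, -0.2989, 0.1329]
ee_rot: [0.001, 0.718, 0.696, 0.0]
force: [0.6, 0.3, -0.9]
finger_gap: 0.506
grip_force: 0.0
```

Request:
send_rows(commands=[0,0,0,0,0,0,0,0,0,0,0,0,0,0,0,0,0,0,0,0,0,0,0,0,0,0,0,0])

```text
t: 3.4
ee_pos: [0.5227, -0.2995, 0.133]
ee_rot: [0.002, 0.718, 0.696, 0.001]
force: [0.2, 0.8, 6.9]
finger_gap: 0.3
grip_force: 60.0
```

Request:
send_rows(commands=[0,-0.01,0,0,0,0,0.004,0,-0.02,0,0,0,0,0.004,0,-0.02,0,0,0,0,0.004,0,-0.02,0,0,0,0,0.002,0,-0.015,0,0,0,0,0])

```text
t: 4.03
ee_pos: [0.4384, -0.3002, 0.1332]
ee_rot: [0.004, 0.714, 0.7, 0.002]
force: [4.6, 0.6, 5.3]
finger_gap: 0.296
grip_force: 60.3
```

```bash
cat > wax.py <<'E'
from h import *
st(); c=cap("top"); P=pts(c); hsv=cv2.cvtColor(c["color"],cv2.COLOR_RGB2HSV)
m=np.zeros(hsv.shape[:2],bool); m[200:275,210:352]=cv2.inRange(hsv,(13,50,80),(28,200,255))[200:275,210:352]>0
X=[];Y=[];o=c["T"][:3,3]
for u in range(210,352):
    v=np.nonzero(m[:,u])[0]
    if len(v)<12: continue
    z=np.median(P[v,u,2]); q=[]
    for vv in(v.min()-.5,v.max()+.5):
        d=c["T"][:3,:3]@np.array([(u-c["cx"])/c["fx"],(vv-c["cy"])/c["fy"],1]); q.append(o+d*(z-o[2])/d[2])
    q=np.mean(q,0); X.append(q[0]);Y.append(q[1])
print("axis",np.polyfit(Y,X,1).round(4),"toe y",max(Y))
r=np.zeros(m.shape,np.uint8); r[215:265,235:280]=cv2.inRange(hsv,(3,130,100),(11,255,255))[215:265,235:280]
print("roller px",(r>0).sum(), P[r>0].mean(0).round(4) if r.any() else "")
cv2.imwrite("pics/t1.png",cv2.resize(c["color"][150:290,180:380],None,fx=4,fy=4)[...,::-1])
E
python3 wax.py
```

```text
{'t': 4.025, 'ee_pos': [0.438, -0.3, 0.133], 'ee_rot': [0.004, 0.714, 0.7, 0.002], 'force': [4.562, 0.632, 5.307], 'finger_gap': 0.296, 'grip_force': 60.303, 'joint_pos': [-0.623, 0.344, 1.83, 0.002, 0.96, -0.605]}
axis [0.0217 0.4461] toe y -0.12081741641874463
roller px 42 [ 0.4457 -0.0226  0.0343]
```

View pics/t1.png

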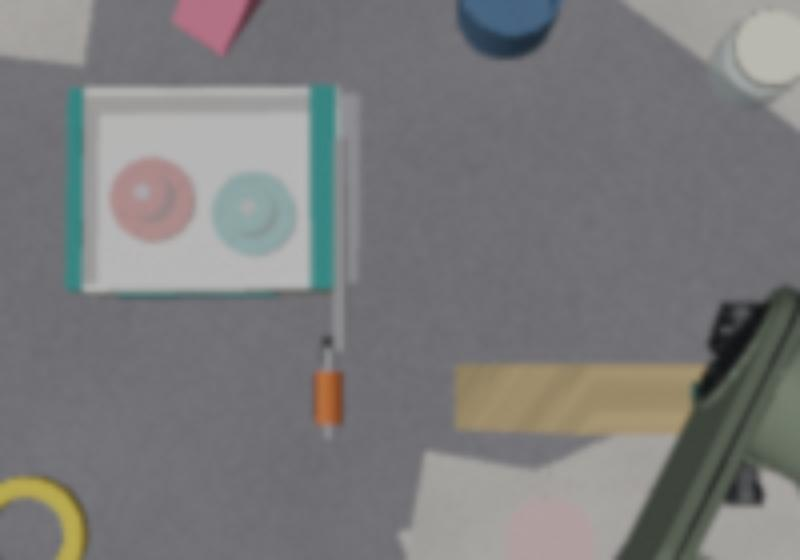

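The picture shows the wedge in the lane, toe at (455,398) facing the roller at (328,398), on axis. Pushing now.

Request:
send_rows(commands=[0,0.0004,0.015,0,0,0,0,0,0.0005,0.02,0,0,0,0,0,0.0005,0.02,0,0,0,0,0,0.0005,0.02,0,0,0,0,0,0.0004,0.015,0,0,0,0])

```text
t: 4.7
ee_pos: [0.4402, -0.2106, 0.1331]
ee_rot: [0.003, 0.713, 0.701, -0.0]
force: [-0.4, -6.4, 8.5]
finger_gap: 0.299
grip_force: 60.7
```

Request:
send_rows(commands=[0,0.0004,0.014,0,0,0,0,0,0.0004,0.014,0,0,0,0,0,0.0004,0.014,0,0,0,0,0,0.0004,0.014,0,0,0,0,0,0.0004,0.014,0,0,0,0])

```text
t: 5.32
ee_pos: [0.4423, -0.142, 0.1332]
ee_rot: [0.004, 0.713, 0.702, -0.001]
force: [-0.3, -11.4, 9.2]
finger_gap: 0.299
grip_force: 60.8
```

Request:
send_rows(commands=[0,0.0004,0.014,0,0,0,0,0,0.0004,0.014,0,0,0,0,0,0.0004,0.014,0,0,0,0,0,0.0004,0.014,0,0,0,0,0,0.0004,0.014,0,0,0,0])

```text
t: 5.95
ee_pos: [0.4441, -0.0721, 0.1331]
ee_rot: [0.004, 0.712, 0.702, -0.001]
force: [-1.6, -13.2, 10.1]
finger_gap: 0.296
grip_force: 60.9
```

```bash
python3 wax.py
```

```text
{'t': 5.95, 'ee_pos': [0.444, -0.072, 0.133], 'ee_rot': [0.004, 0.712, 0.702, -0.001], 'force': [-1.62, -13.198, 10.075], 'finger_gap': 0.296, 'grip_force': 60.889, 'joint_pos': [-0.182, 0.23, 2.003, -0.008, 0.904, -0.162]}
axis [0.028  0.4443] toe y 0.10692273266079987
roller px 28 [0.444  0.0312 0.1014]
```

Request:
send_rows(commands=[0,0.0004,0.012,0,0,0,0,0,0.0004,0.012,0,0,0,0,0,0.0004,0.012,0,0,0,0,0,0.0003,0.011,0,0,0,0,0,0.0002,0.006,0,0,0,0])

```text
t: 6.62
ee_pos: [0.4454, -0.018, 0.133]
ee_rot: [0.003, 0.712, 0.702, -0.001]
force: [-1.7, -9.9, 12.2]
finger_gap: 0.295
grip_force: 61.1
```

```bash
python3 wax.py
```

```text
{'t': 6.625, 'ee_pos': [0.445, -0.018, 0.133], 'ee_rot': [0.003, 0.712, 0.702, -0.001], 'force': [-1.658, -9.942, 12.203], 'finger_gap': 0.295, 'grip_force': 61.117, 'joint_pos': [-0.063, 0.225, 2.01, -0.006, 0.903, -0.044]}
axis [-0.1036  0.4613] toe y 0.13681603672761966
roller px 0
```

View pics/t1.png

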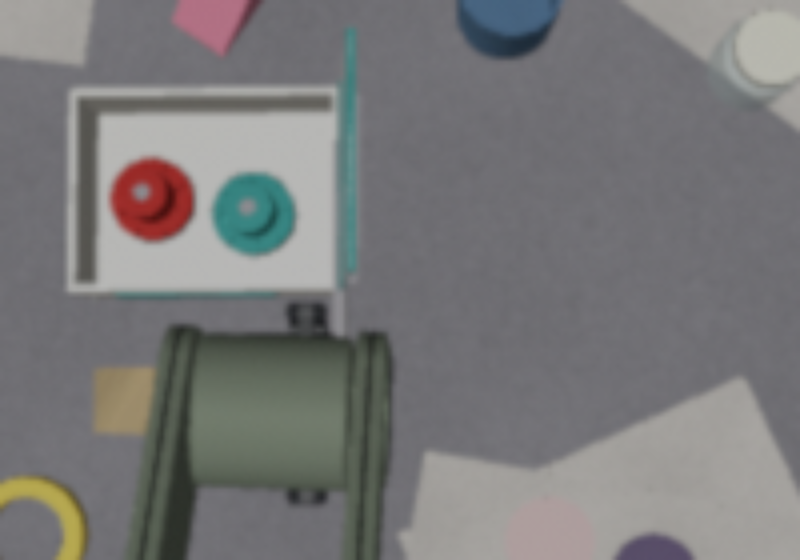

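The picture shows the flap upright (teal edge at u≈350), the red die at (152,200) and the teal die at (255,213). I'll release the handle slowly and retreat upward.

Request:
send_rows(commands=[0.03,0,0,0,0,0,0,0.038,0,0,0,0,0,0,0.045,0,0,0,0,0,0,0.045,0,0,0.02,0,0,0,0.045,0,0,0.04,0,0,0])

```text
t: 7.3
ee_pos: [0.4432, -0.016, 0.1901]
ee_rot: [-0.002, 0.713, 0.701, -0.002]
force: [0.9, -0.7, -0.7]
finger_gap: 0.524
grip_force: 0.0
```

Request:
send_rows(commands=[0.055,0,0,0.05,0,0,0,0.055,-0.04,0,0.05,0,0,0,0.055,-0.04,0,0.04,0,0,0,0.055,-0.03,0,0,0,0,0,0.055,0,0,0,0,0,0])

```text
t: 7.92
ee_pos: [0.3339, -0.016, 0.3302]
ee_rot: [0.001, 0.714, 0.701, 0.001]
force: [0.8, 0.3, 0.9]
finger_gap: 0.646
grip_force: 0.0
```

```bash
cat > die.py <<'E'
from h import *
st(); c=cap("top"); P=pts(c); hsv=cv2.cvtColor(c["color"],cv2.COLOR_RGB2HSV); o=c["T"][:3,3]
def ray(u,v,z):
    d=c["T"][:3,:3]@np.array([(u-c["cx"])/c["fx"],(v-c["cy"])/c["fy"],1]); return (o+d*(z-o[2])/d[2])[:2]
def comp(m,n):
    q=P[m]; 
    hub=m&(P[...,2]>.055)&(P[...,2]<.08); v,u=np.nonzero(hub); print(n,"px",m.sum(),"hub",hub.sum(),ray(u.mean(),v.mean(),.069).round(4),"zmax",np.percentile(q[:,2],[50,95]).round(3))
    disc=m; cc,_=cv2.findContours(disc.astype(np.uint8),0,1); k=max(cc,key=cv2.contourArea); W=np.array([ray(*x[0],.025) for x in k],np.float32); print("  disc circ",np.round(cv2.minEnclosingCircle(W),4) if 0 else [np.round(a,4) for a in cv2.minEnclosingCircle(W)])
R=np.zeros(hsv.shape[:2],bool); R[176:218,204:258]=1
comp(R&(cv2.inRange(hsv,(80,60,40),(98,255,255))>0),"teal")
comp(R&((cv2.inRange(hsv,(0,90,40),(10,255,255))>0)|(cv2.inRange(hsv,(170,90,40),(180,255,255))>0)),"red")
cv2.imwrite("pics/t2.png",cv2.resize(c["color"][150:290,180:380],None,fx=4,fy=4)[...,::-1])
s=cap("side"); cv2.imwrite("pics/s2.png",cv2.resize(s["color"][140:290,180:380],None,fx=4,fy=4)[...,::-1])
E
python3 die.py
```

```text
{'t': 7.925, 'ee_pos': [0.334, -0.016, 0.33], 'ee_rot': [0.001, 0.714, 0.701, 0.001], 'force': [0.777, 0.334, 0.864], 'finger_gap': 0.646, 'grip_force': 0.0, 'joint_pos': [-0.083, -0.126, 1.853, 0.0, 1.413, -0.064]}
teal px 310 hub 112 [0.5888 0.0337] zmax [0.028 0.072]
  disc circ [array([0.5897, 0.0341]), np.float64(0.0318)]
red px 311 hub 119 [0.6021 0.1128] zmax [0.029 0.072]
  disc circ [array([0.6022, 0.1131]), np.float64(0.0319)]
```

View pics/s2.png

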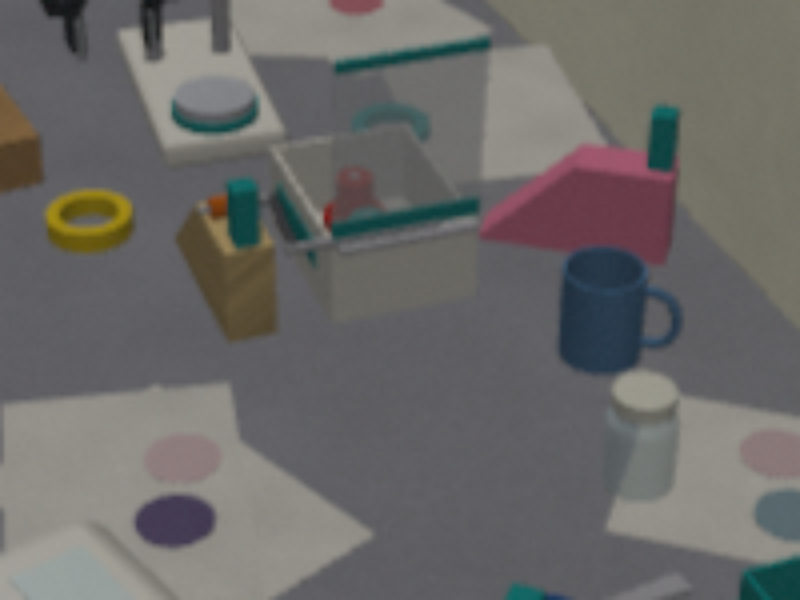

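The side view shows the flap upright, with the roller (215,205) on the wedge's flat top in front of the handle. Now the teal die at (0.589, 0.034).

Request:
send_rows(commands=[0.055,0.02,0.03,0,0,0,0,0.055,0.058,0.02,0,0,0,0,0.055,0.06,0,0,0,0,0,0.055,0.06,0,0,0,0,0,0.055,0.057,0,0,0,0,-0.005])

```text
t: 8.65
ee_pos: [0.5935, 0.0342, 0.3277]
ee_rot: [-0.001, 0.715, 0.699, -0.001]
force: [-0.7, -0.4, -0.1]
finger_gap: 0.642
grip_force: 0.0
```

Request:
send_rows(commands=[0.055,0,0,-0.03,0,0,0,0.055,0,0,-0.04,0,0,0,0.055,0,0,-0.04,0,0,0,0.055,0,0,-0.03,0,0,0,0.055,0,0,0,0,0,0])

```text
t: 9.28
ee_pos: [0.5895, 0.0339, 0.1858]
ee_rot: [-0.003, 0.715, 0.699, -0.003]
force: [-0.4, -0.4, -0.1]
finger_gap: 0.646
grip_force: 0.0
```

```bash
python3 - <<'E'
from h import *
o=st(); c=cap("wrist"); hsv=cv2.cvtColor(c["color"],cv2.COLOR_RGB2HSV)
cv2.imwrite("pics/w3.png",c["color"][...,::-1])
from scipy.spatial.transform import Rotation as R
q=o["ee_rot"]; Rt=R.from_quat([q[1],q[2],q[3],q[0]]).as_matrix(); T=c["tool_from_camera"]
def ray(u,v,z):
    a=np.array([u-c["cx"],v-c["cy"]])/c["fx"]; t=np.hypot(*a); d=Rt@T[:3,:3]@np.append(a/t*np.sin(t),np.cos(t)); p=o["ee_pos"]+Rt@T[:3,3]; return (p+d*(z-p[2])/d[2])[:2]
m=cv2.inRange(hsv,(80,60,40),(98,255,255)); n,l,s,ce=cv2.connectedComponentsWithStats(m)
for i in range(1,n):
    if s[i,4]>800: print(s[i],ce[i],ray(*ce[i],.03))
E
```

```text
{'t': 9.275, 'ee_pos': [0.589, 0.034, 0.186], 'ee_rot': [-0.003, 0.715, 0.699, -0.003], 'force': [-0.444, -0.432, -0.077], 'finger_gap': 0.646, 'grip_force': 0.0, 'joint_pos': [0.038, 0.387, 1.61, 0.0, 1.152, 0.061]}
[ 258  153   70   73 3727] [292.57365173 187.60182452] [0.59014319 0.03770543]
[  73  265   66   69 2941] [106.05236314 298.49608977] [ 0.35883373 -0.09532571]
[ 232  297  119   20 2053] [290.68339016 307.31855821] [ 0.58541781 -0.09601923]
```

View pics/w3.png

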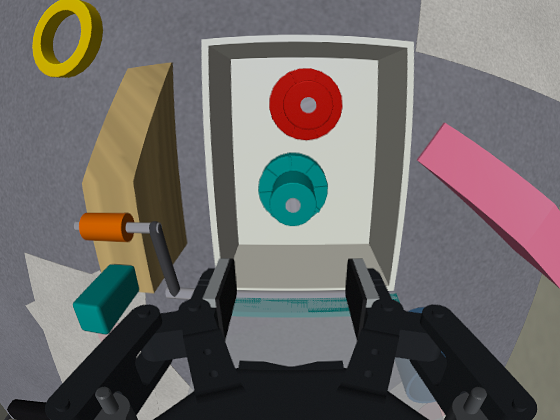

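The wrist view shows the teal die (hub at 293,204) centred laterally, clear of the bin walls, and the roller on the wedge's flat top. Descending.

Request:
send_rows(commands=[0.055,0,0,-0.03,0,0,0,0.055,0,0,-0.04,0,0,0,0.055,0,0,-0.035,0,0,0,0.055,0,0,-0.025,0,0,0,0.055,0,0,-0.01,0,0,0])

```text
t: 9.95
ee_pos: [0.5913, 0.0339, 0.0495]
ee_rot: [0.0, 0.715, 0.699, 0.0]
force: [-0.2, -0.4, 0.9]
finger_gap: 0.638
grip_force: 0.0
```

Request:
send_rows(commands=[0.035,0,0,0,0,0,0,0.02,0,0,0,0,0,0,0.02,0,0,0,0,0,0,0.02,0,0,0,0,0,0,0.02,0,0,0,0,0,0])

```text
t: 10.58
ee_pos: [0.591, 0.0339, 0.0506]
ee_rot: [0.001, 0.715, 0.699, 0.001]
force: [0.2, -0.2, 3.4]
finger_gap: 0.425
grip_force: 60.7
```

Request:
send_rows(commands=[0.02,0,0,0.015,0,0,0,0.02,0,0,0.03,0,0,0,0.02,0,0,0.035,0,0,0,0.02,0,0,0.035,0,0,0,0.02,0,0,0.025,0,0,0])

```text
t: 11.2
ee_pos: [0.5904, 0.0338, 0.1919]
ee_rot: [0.001, 0.715, 0.699, 0.001]
force: [0.3, 0.2, -3.0]
finger_gap: 0.427
grip_force: 60.6
```

Request:
send_rows(commands=[0.02,0,0,0.02,0,0,0,0.02,0,0,0,0,0,0,0.02,0,0.02,0,0,0,0,0.02,-0.005,0.03,0,0,0,0,0.02,-0.005,0.04,0,0,0,0])

```text
t: 11.82
ee_pos: [0.5794, 0.1252, 0.2082]
ee_rot: [-0.001, 0.716, 0.699, -0.001]
force: [0.9, 0.3, -3.1]
finger_gap: 0.427
grip_force: 60.6
```

```bash
python3 - <<'E'
from h import *
o=st(); c=cap("wrist"); cv2.imwrite("pics/w4.png",c["color"][...,::-1])
c=cap("top"); P=pts(c); v,u=np.mgrid[0:420,0:560]
pm=(abs(P[...,2]-.055)<.006)&(u>105)&(u<165)&(v>200)&(v<250); print(P[pm].mean(0))
W=P[pm][:,:2].astype(np.float32); print(cv2.minEnclosingCircle(W))
E
```

```text
{'t': 11.825, 'ee_pos': [0.579, 0.125, 0.208], 'ee_rot': [-0.001, 0.716, 0.699, -0.001], 'force': [0.936, 0.299, -3.059], 'finger_gap': 0.427, 'grip_force': 60.64, 'joint_pos': [0.193, 0.371, 1.575, 0.0, 1.198, 0.217]}
[0.52450712 0.38361679 0.05541355]
((0.5268001556396484, 0.3720961809158325), 0.04115183278918266)
```

View pics/w4.png

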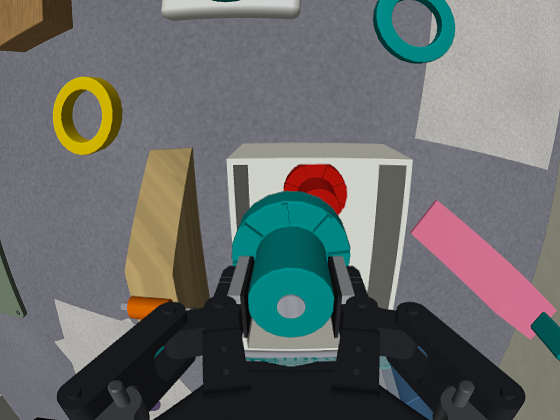

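The wrist view shows the die held squarely, hub hole at (291,306), with no offset from the TCP along y. The red die is still in the bin and the roller is on the wedge. Going to the plate at (0.526, 0.357).

Request:
send_rows(commands=[0.02,-0.01,0.045,0,0,0,0,0.02,-0.01,0.05,0,0,0,0,0.02,-0.012,0.05,0,0,0,0,0.02,-0.012,0.05,0,0,0,0,0.02,-0.008,0.03,0,0,0,0])

```text
t: 12.55
ee_pos: [0.5267, 0.3515, 0.2082]
ee_rot: [-0.001, 0.714, 0.7, -0.001]
force: [1.5, 0.6, -3.3]
finger_gap: 0.429
grip_force: 60.7
```

Request:
send_rows(commands=[0.02,0,0.005,-0.01,0,0,0,0.02,0,0,-0.025,0,0,0,0.02,0,0,-0.025,0,0,0,0.02,0,0,-0.015,0,0,0,0.02,0,0,0,0,0,0])

```text
t: 13.18
ee_pos: [0.5278, 0.3529, 0.133]
ee_rot: [-0.0, 0.715, 0.699, -0.002]
force: [-0.3, 0.5, -2.5]
finger_gap: 0.421
grip_force: 60.6
```

```bash
python3 - <<'E'
from h import *
o=st()
s=cap("side"); cv2.imwrite("pics/s5.png",cv2.resize(s["color"][100:200,160:290],None,fx=6,fy=6)[...,::-1])
c=cap("wrist"); hsv=cv2.cvtColor(c["color"],cv2.COLOR_RGB2HSV)
from scipy.spatial.transform import Rotation as R
cv2.imwrite("pics/w5.png",c["color"][...,::-1])
E
```

```text
{'t': 13.175, 'ee_pos': [0.528, 0.353, 0.133], 'ee_rot': [-0.0, 0.715, 0.699, -0.002], 'force': [-0.346, 0.506, -2.469], 'finger_gap': 0.421, 'grip_force': 60.609, 'joint_pos': [0.571, 0.495, 1.572, -0.0, 1.078, 0.595]}
```

View pics/w5.png

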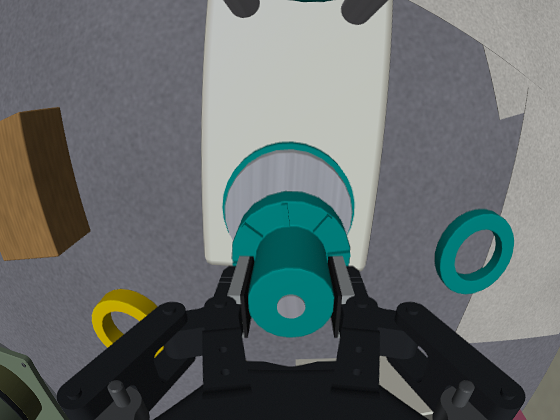

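The wrist view shows the plate centred laterally at u≈289, with its far edge at v≈150, so its centre is at y≈0.357–0.359. I'll shift by (-1, +4) mm and lower gently.

Request:
send_rows(commands=[0.02,-0.0015,0.005,0,0,0,0,0.02,0,0,-0.01,0,0,0,0.02,0,0,-0.01,0,0,0,0.02,0,0,-0.007,0,0,0,0.02,0,0,0,0,0,0])

```text
t: 13.9
ee_pos: [0.5264, 0.3585, 0.1067]
ee_rot: [-0.0, 0.715, 0.699, -0.001]
force: [-0.1, 0.0, -3.0]
finger_gap: 0.425
grip_force: 60.6
```

Request:
send_rows(commands=[0.02,0,0,-0.002,0,0,0,0.02,0,0,-0.002,0,0,0,0.02,0,0,0,0,0,0])

```text
t: 14.28
ee_pos: [0.5269, 0.3588, 0.1037]
ee_rot: [0.0, 0.715, 0.699, 0.0]
force: [0.4, 0.2, -2.8]
finger_gap: 0.422
grip_force: 60.6
```

Request:
send_rows(commands=[0.02,0,0,-0.001,0,0,0,0.02,0,0,-0.001,0,0,0,0.02,0,0,0,0,0,0])

```text
t: 14.65
ee_pos: [0.5268, 0.3588, 0.1017]
ee_rot: [0.0, 0.715, 0.699, -0.0]
force: [-0.1, 0.5, -2.2]
finger_gap: 0.425
grip_force: 60.6
```

Request:
send_rows(commands=[0.02,0,0,-0.001,0,0,0,0.02,0,0,0,0,0,0])

```text
t: 14.9
ee_pos: [0.5269, 0.3589, 0.1007]
ee_rot: [0.0, 0.715, 0.699, -0.0]
force: [-0.2, -0.1, -2.8]
finger_gap: 0.426
grip_force: 60.7
```

Request:
send_rows(commands=[0.02,0,0,-0.001,0,0,0,0.02,0,0,0,0,0,0])

```text
t: 15.15
ee_pos: [0.5269, 0.3589, 0.1006]
ee_rot: [0.0, 0.715, 0.699, 0.0]
force: [-1.7, -1.0, 6.0]
finger_gap: 0.427
grip_force: 61.4
```

Request:
send_rows(commands=[0.02,0,0,-0.001,0,0,0,0.02,0,0,0,0,0,0])

```text
t: 15.4
ee_pos: [0.527, 0.3589, 0.1006]
ee_rot: [0.0, 0.715, 0.699, 0.001]
force: [-2.8, -2.2, 9.5]
finger_gap: 0.424
grip_force: 61.9
```

In contact with the plate at TCP z = 0.1006. Releasing gradually, then retreating.

Request:
send_rows(commands=[0.042,0,0,0.001,0,0,0,0.05,0,0,0,0,0,0,0.06,0,0,0,0,0,0,0.06,0,0,0,0,0,0,0.06,0,0,0.01,0,0,0])

```text
t: 16.02
ee_pos: [0.5264, 0.3585, 0.1092]
ee_rot: [-0.0, 0.715, 0.699, -0.001]
force: [0.8, 0.3, 0.7]
finger_gap: 0.703
grip_force: 0.0
```

Request:
send_rows(commands=[0.06,0,0,0.03,0,0,0,0.06,0,0,0.05,0,0,0,0.06,0,0,0.05,0,0,0,0.06,-0.04,-0.03,0.03,0,0,0,0.06,-0.05,-0.03,0,0,0,0])

```text
t: 16.65
ee_pos: [0.4377, 0.2991, 0.2731]
ee_rot: [0.001, 0.715, 0.699, 0.004]
force: [-0.1, -0.7, -0.2]
finger_gap: 0.702
grip_force: 0.0
```

Request:
send_rows(commands=[0.06,-0.05,-0.02,0,0,0,0,0.06,0,0,0,0,0,0,0.06,0,0,0,0,0,0])

```text
t: 17.02
ee_pos: [0.3876, 0.2793, 0.2708]
ee_rot: [0.0, 0.715, 0.699, 0.001]
force: [0.4, -0.2, 0.1]
finger_gap: 0.701
grip_force: 0.0
```

```bash
python3 - <<'E'
from h import *
o=st(); c=cap("top"); P=pts(c); hsv=cv2.cvtColor(c["color"],cv2.COLOR_RGB2HSV); v,u=np.mgrid[0:420,0:560]
w=(u>105)&(u<165)&(v>195)&(v<250); t=cv2.inRange(hsv,(80,60,40),(98,255,255))>0
h=w&t&(P[...,2]>.105); print("hub",h.sum(),P[h].mean(0).round(4),P[h].max(0).round(3))
d=w&t&(abs(P[...,2]-.075)<.006); print("disc",d.sum(),[np.round(x,4) for x in cv2.minEnclosingCircle(P[d][:,:2].astype(np.float32))])
p=w&(abs(P[...,2]-.055)<.007); print("plate",p.sum(),[np.round(x,4) for x in cv2.minEnclosingCircle(P[p][:,:2].astype(np.float32))])
A=c["color"][150:280,100:280]; s=cap("side")["color"][110:260,170:350]
cv2.imwrite("pics/f.png",np.vstack([cv2.resize(A,(400,289)),cv2.resize(s,(400,311))])[...,::-1])
E
```

```text
{'t': 17.025, 'ee_pos': [0.388, 0.279, 0.271], 'ee_rot': [0.0, 0.715, 0.699, 0.001], 'force': [0.402, -0.24, 0.124], 'finger_gap': 0.701, 'grip_force': 0.0, 'joint_pos': [0.6, 0.146, 1.726, -0.0, 1.267, 0.623]}
hub 136 [0.5261 0.3566 0.1182] [0.545 0.375 0.125]
disc 195 [array([0.5266, 0.3582]), np.float64(0.0323)]
plate 278 [array([0.5273, 0.3576]), np.float64(0.0459)]
```

View pics/f.png

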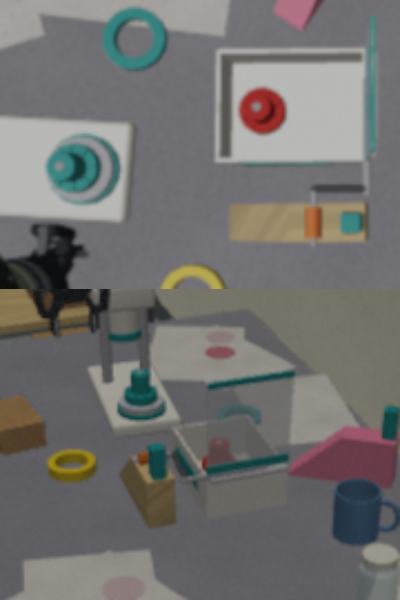

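The picture shows the teal die upright on the plate, within about 1 mm of its centre. The roller is on the wedge's flat top with the flap open, the red die is in the bin, and the robot is clear.

```bash
python3 -c "
from cell import arm
print(arm.finish_job())"
```

```text
the job is handed in; nothing more can be done
None
```

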